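Fit the transport lock pin of a flatbed scanner by feel

TASK

The flatbed scanner is about to be moved: pick up its transport lock pin, put it through the slot in the steel plate on the scanner's front and feel along for the hole of the scan carriage hidden behind the plate, which can be anywhere along the slot. When the tip drops in, push the pin fully home until its collar meets the plate, and let go of it there, upright. Feel gently: never press on the scanner, with the pin or otherwise, with more than 25 N, and leave the other things on the desk where they are.

Things in the scene. Friction and masses are not known exactly. Their poses are not given: they have to be found in the camera images.
- lock_pin: Lock pin, 0.1 kg, loose, standing on the desk: black block handle 46 (x) by 20 (y) by 75 mm high, its foot 46 by 36, 8 high. From its +x face sticks out, level, 45 mm up, a steel collar (20 mm wide, 6 long), then the pin, 10 mm thick, 50 long. Origin: centre of the underside; x along the pin, z up. Best gripped from above across its 20 mm, at pin height, 4 mm behind centre.
- pin_tip (a point): The end of the steel pin, on its axis (x +79, z +45 mm in the lock pin's frame); axes as the lock pin's. The last 4 mm taper to 6 mm across.
- scanner: Flatbed scanner, fixed: grey housing 400 wide (y), 270 deep (x), 85 mm high, white lid to 99 mm from 35 mm behind the front. Origin: on the desk under the middle of the front face; x level into the scanner, away from the robot; z up. The middle 150 mm of the front is a steel plate 4 mm thick with a slot. Fully home, the pin's tip is 50 mm in from its outer face.
- slot (a point): Centre of the slot, on the plate's outer face, 65 mm up; axes as the scanner's. Slot level, 64 mm long (y), 13 high. 18 mm in from the outer face lies the hidden flat rigid face of the scan carriage, across the whole slot, with one round hole 12 mm wide, 25 deep, open behind, at the height of the slot's centre, anywhere within 23 mm of it along y. It resists 60 N sideways.
- stapler: Desk stapler, 130 mm long (x), 36 mm wide, 50 mm high, loose, near the work. Origin: centre of its underside.
- pen_cup: Dark steel cup with pens, 76 mm in diameter, 95 mm high (pens to 175 mm), loose. Origin: centre of its underside.
- calculator: Desk calculator, 140 by 90 mm, 18 mm thick, loose. Origin: centre of its underside.

How it is judged (in metres and radians):
On the way, in this order (a step that is already met when the one before it is completed fails the run):
1. the lock pin is lifted clear of the desk (underside above 12 mm) (height (world z) of lock_pin above 0.012 m), for 0.1 s.
2. the tip of the pin is through the slot (more than 8 mm in from the outer face of the plate) (x of pin_tip in the frame of slot above 0.008 m), for 0.1 s.
At the end, for the whole second after the job is handed in: The lock pin is in the carriage's hole and fully home: its tip at least 46 mm in from the plate's outer face (collar within 4 mm of the plate) and within the slot's length and height, in line with the scanner's x within 0.2 rad, handle within 0.35 rad of upright, at rest and released (x of pin_tip in the frame of slot between 0.046 and 0.054 m and y of pin_tip in the frame of slot between -0.032 and 0.032 m and z of pin_tip in the frame of slot between -0.007 and 0.007 m and angle between lock_pin's own z axis and vertical below 0.35 rad and angle between the x axis of lock_pin and the x axis of scanner, either way round below 0.2 rad and linear speed of lock_pin below 0.02 m/s and contact force between lock_pin and the fingers below 0.1 N); the robot touches nothing.
It fails at once if the pin is pressed against the scanner with more than 25 N (contact force between lock_pin and scanner above 25 N).
It fails at once if the robot itself pushes on the scanner with more than 25 N (contact force between any of the fingers, the arm and scanner above 25 N).
It fails at once if the stapler, pen cup or calculator is moved by more than 20 mm (distance of any of stapler, pen_cup, calculator from where it was at the start of the episode above 0.02 m).
It also fails if it takes over 64 s, if anything falls off the work surface, if the arm or the gripper's body presses on something with over 40 N, if the wrist force passes 120 N, or if a joint passes its speed limit or range.

ROBOT

A 6-joint arm with a two-finger parallel gripper is mounted at the origin on the work surface. World frame = base frame: x ahead of the robot, y to its left, z up, the work surface at z = 0. Lengths are in m, angles in degrees, forces in N, time in s.
With the tool pointing down it reaches from about 0.4 to 0.825 m from the base axis. Payload 7 kg.
Tool frame: the origin (TCP) lies on the mounting face of the last link; the fingertips stand 178 mm ahead of it and the grasp point (between the pads) lies 159 mm ahead of it; z points along the fingers, y is the direction in which the jaws open and shut (so a half turn about z gives the same grasp; the last joint's range is limited). The gripper opens to 88 mm and grips with 3 to 60 N. Pads are 19 mm wide; open, the fingers measure 130 mm over their backs; the gripper's body (78 mm by 193 mm) begins 47 mm behind the grasp point.
Start: joints at [-53.337, 20.546, 0.682, 0, -70.136, -16.507], TCP at [0.233, -0.634, 0.405] pointing down, gripper open.
Joint ranges: [-176.03, 176.03], [-82.01, 121.73], [-58.28, 71.71], [-173.87, 95.51], [-174.79, -0.11], [-173.66, 173.66]. Speed limits (degrees/s): [136.94, 136.94, 172.46, 180, 180, 180].

INTERFACE

Orientations are given as [roll, pitch, yaw] about the fixed x, y, z axes, in that order (R = Rz(yaw) Ry(pitch) Rx(roll)).
In Python, from plant import r gives the robot as it stands. The module is installed in compiled form; this text tells all that it offers.
- The arm moves only by the tool carry_out, never from a script. Its argument "plan" is a list of rows, each a list of 3 entries, a list of its own where there are three numbers: the shift along the tool's x, y, z in m, then the turn, a rotation vector about the tool's x, y, z in degrees, then the closure in counts, from 0 (fully open) to 255 (shut). In form: [[[x, y, z], [ax, ay, az], hand], ...]. A call has 1 to 12 rows; each row shifts and turns the commanded pose from where the row before left it, along the tool's axes as they then stand; what a row does not reach is not made up. A row lasts 1/12 s, in which the tool goes at most 41.7 mm and 7.16 degrees, less where a joint would pass 70% of its speed; a pose out of reach is approached as far as the arm can. A call is refused whole if a number of a shift passes 0.0417 or a number of a turn 7.16, either way. A call with a gripper value outside its range is refused whole. The fingers move at their own pace and stop on an object; "grip_force" is the grip in N (left out, the last holds). Time passes only in rows, so rows that do not move let the fingers close. It gives the time, the measured TCP pose, the force and the opening at its end, in the units of the state.
- r.get_state(): the state, without advancing time (a new reading comes with each control period).
- r.capture(name): name is "scene" or "top"; returns the picture (480x640x3 uint8, red, green, blue); there is no depth.
- r.get_calibration(name): a dict with "K" (3x3 intrinsics, pixels), "rvec" (rotation vector, rad) and "tvec" (3), from world to camera coordinates, as OpenCV has them. Camera axes: x right, y down, z forward; pixel columns grow to the right and rows downward; lengths in m; the calibration is good to about 2 mm. A picture is of the moment at which its call begins. get_calibration takes no time and is no camera call.
- r.close_job(): hands the job in, once; it reports no verdict.
The state is a dict: "time_s": time; "joints": joint angles; "qd": joint speeds; "joint_torque": joint torques, N m; "tcp_pos": TCP position; "eef_rot": TCP orientation; "contact_force": force on the tool from outside, world axes, zero at the start; "moment": the same for the moment, N m; "gripper_width": finger opening in m.
Only numpy, scipy, OpenCV 4.12 (cv2) and the standard library are available. Lean on these libraries where they do the work, as an engineer would, in place of code of your own. Each camera call takes 0.05 s, during which the arm holds its last target. There are 200 camera calls.

## Working session

There is one attempt and no reset: what is moved stays moved. The work goes in short steps, Python scripts to look and compute and a tool call to move; the robot and the scene stay as the last step left them, time stands still between calls to the robot, and variables do not carry over. Pictures are saved under pics/ and viewed, about 8 in all and at most 12, crops included, and the job is handed in when it is done.

Besides the shell and the picture viewer there is one more tool, called after "Request:" by a JSON object that holds its "method" and its "body". carry_out: Moves the arm, as the interface text tells. Its arguments: {"type":"object","properties":{"plan":{"type":"array","items":{"type":"array"}},"grip_force":{"type":"number"}},"required":["plan"]}

```bash
mkdir -p pics
cat > h.py <<'E'
import numpy as np, cv2
from plant import r
def cal(n):
    c=r.get_calibration(n); R=cv2.Rodrigues(np.array(c['rvec'],float))[0]
    return np.array(c['K'],float),R,np.array(c['tvec'],float).ravel()
def ray(n,u,v,z):
    K,R,t=cal(n); d=R.T@np.linalg.inv(K)@[u,v,1]; o=-R.T@t
    return o+d*(z-o[2])/d[2]
def proj(n,P):
    K,R,t=cal(n); p=K@(R@np.array(P,float)+t); return p[:2]/p[2]
def cap(n,f):
    im=np.array(r.capture(n))[:,:,::-1]; cv2.imwrite('pics/'+f,im); return im
E
python3 - <<'E'
from h import *
cap('scene','s1.png');cap('top','t1.png')
for n in('scene','top'):
    K,R,t=cal(n);print(n,K.tolist(),(-R.T@t).round(3),R.round(2).tolist())
print(r.get_state())
E
```

```text
scene [[550.617010303329, 0.0, 324.08000127761835], [0.0, 550.617010303329, 227.34669939518693], [0.0, 0.0, 1.0]] [ 0.825 -0.566  1.138] [[0.89, 0.46, 0.0], [0.4, -0.76, -0.52], [-0.24, 0.46, -0.85]]
top [[620.0147945493792, 0.0, 319.4211611509055], [0.0, 620.0147945493792, 237.23514669427945], [0.0, 0.0, 1.0]] [ 0.25  -0.012  1.805] [[-0.01, -1.0, -0.02], [-0.99, 0.01, -0.16], [0.16, 0.02, -0.99]]
{'time_s': 0.1, 'joints': array([-5.33365895e+01,  2.05850818e+01,  6.39916465e-01, -1.55937367e-02,
       -7.01350616e+01, -1.65072203e+01]), 'qd': array([-0.04016596, -0.13180021,  0.20161333, -0.02946726,  0.01243645,
       -0.01362571]), 'joint_torque': array([ 4.44035140e-04, -5.84162164e+01,  2.93753707e+01,  7.01552868e+00,
        1.01687363e-02, -7.44219960e-05]), 'tcp_pos': array([ 0.23252934, -0.63350468,  0.40385511]), 'eef_rot': array([ 1.79918914e+02, -8.74130074e-03, -1.59849113e+02]), 'contact_force': array([-0.02452796,  0.23843437, -0.62672479]), 'moment': array([-0.04552039,  0.00197263,  0.04139229]), 'gripper_width': 0.08782807276969996}
```

View pics/s1.png

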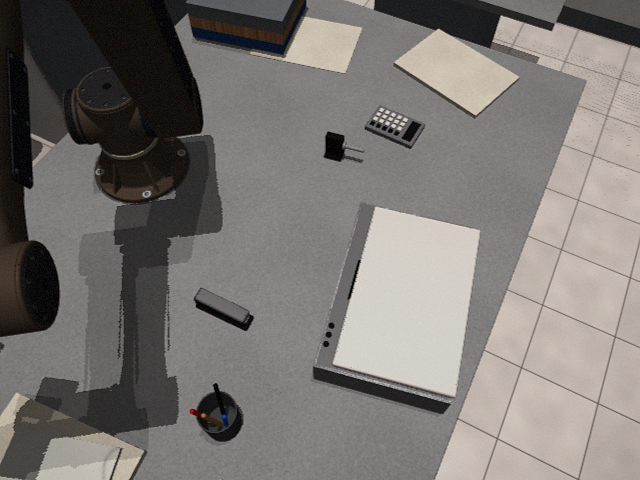

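View pics/t1.png

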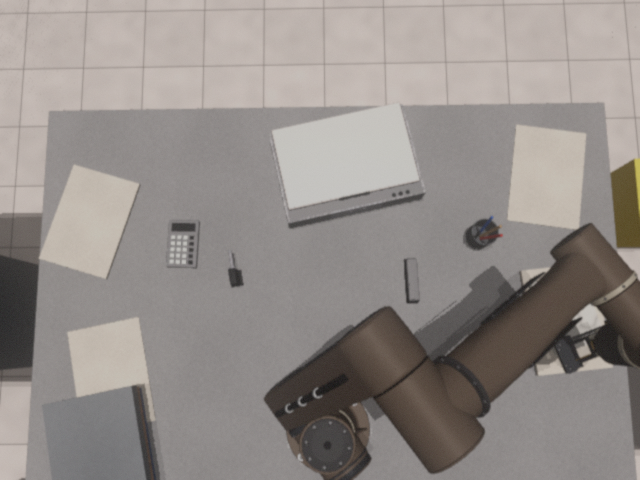

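The scene view shows the pin at about (335,147), its shaft pointing to (362,154), and the scanner front running from (362,207) to (316,375). In the top view the pin is at (235,278) with its tip at (232,253), and the scanner front runs from (289,222) to (423,193). The stapler is at (411,280). Next I'll measure these.

Run:
```python
from h import *
for n,f in(('scene','s1.png'),('top','t1.png')):
    im=cv2.imread('pics/'+f); h=cv2.cvtColor(im,cv2.COLOR_BGR2HSV)
    x0,y0,x1,y1=(340,190,500,420) if n=='scene' else (260,95,435,235)
    m=np.zeros(im.shape[:2],np.uint8)
    m[y0:y1,x0:x1]=(h[y0:y1,x0:x1,2]>(165))*255
    m=cv2.morphologyEx(m,cv2.MORPH_OPEN,np.ones((3,3)))
    c=max(cv2.findContours(m,0,2)[0],key=cv2.contourArea)
    P=np.array([ray(n,*p[0],.099)[:2] for p in c])
    rect=cv2.minAreaRect((P*1000).astype(np.float32)); print(n,'lid',rect,cv2.boxPoints(rect).round(0).tolist())
    # pin handle: dark
    x0,y0,x1,y1=(310,115,375,175) if n=='scene' else (215,240,255,300)
    g=cv2.cvtColor(im,cv2.COLOR_BGR2GRAY)
    m=(g[y0:y1,x0:x1]<45).astype(np.uint8)
    c=max(cv2.findContours(m,0,2)[0],key=cv2.contourArea)+[x0,y0]
    print('pin bbox',cv2.boundingRect(c), cv2.minAreaRect(c.astype(np.float32)))
t=cv2.imread('pics/t1.png');s=cv2.imread('pics/s1.png')
a=cv2.resize(t[240:300,210:270],(400,400),interpolation=3);b=cv2.resize(s[120:180,310:370],(400,400),interpolation=3)
c=cv2.resize(t[180:230,280:440],(800,200),interpolation=3)
cv2.imwrite('pics/c1.png',np.vstack([np.hstack([a,b]),c[:200]]))
```

```text
scene lid ((765.521728515625, -58.6636962890625), (237.16542053222656, 377.0644836425781), 12.128060340881348) [[610.0, 101.0], [689.0, -268.0], [921.0, -218.0], [842.0, 151.0]]
pin bbox (324, 132, 20, 30) ((334.4056396484375, 146.4910125732422), (18.914417266845703, 28.016090393066406), 5.44033145904541)
top lid ((777.1585693359375, -65.22952270507812), (503.4028015136719, 334.5558166503906), 89.09749603271484) [[606.0, -314.0], [940.0, -320.0], [948.0, 184.0], [614.0, 189.0]]Traceback (most recent call last):
  File "<stdin>", line 15, in <module>
ValueError: max() iterable argument is empty
```

Run:
```python
from h import *
t=cv2.imread('pics/t1.png');s=cv2.imread('pics/s1.png')
g=cv2.cvtColor(t,cv2.COLOR_BGR2GRAY)
print('lid/floor grey',g[150,340],g[90,340],g[110,300],g[165,420],g[206,340], 'pin',g[270:286,236])
m=np.zeros_like(g); m[108:225,262:430]=(g[108:225,262:430]>165)*255
m=cv2.morphologyEx(m,cv2.MORPH_OPEN,np.ones((3,3)))
c=max(cv2.findContours(m,0,2)[0],key=cv2.contourArea)
P=np.array([ray('top',*p[0],.099)[:2] for p in c]);rect=cv2.minAreaRect((P*1000).astype(np.float32)); print(rect,cv2.boxPoints(rect).round(0).tolist())
a=cv2.resize(t[240:300,210:270],(400,400),interpolation=3);b=cv2.resize(s[120:180,310:370],(400,400),interpolation=3)
c=cv2.resize(t[180:230,280:440],(800,200),interpolation=3)
cv2.imwrite('pics/c1.png',np.vstack([np.hstack([a,b]),c[:200]]))
```

```text
lid/floor grey 196 187 144 143 136 pin [53 50 51 50 49 51 53 50 51 49 55 55 58 52 51 58]
((766.5164794921875, -58.682037353515625), (238.08290100097656, 377.82379150390625), 12.120003700256348) [[610.0, 101.0], [690.0, -268.0], [923.0, -218.0], [843.0, 151.0]]
```

View pics/c1.png

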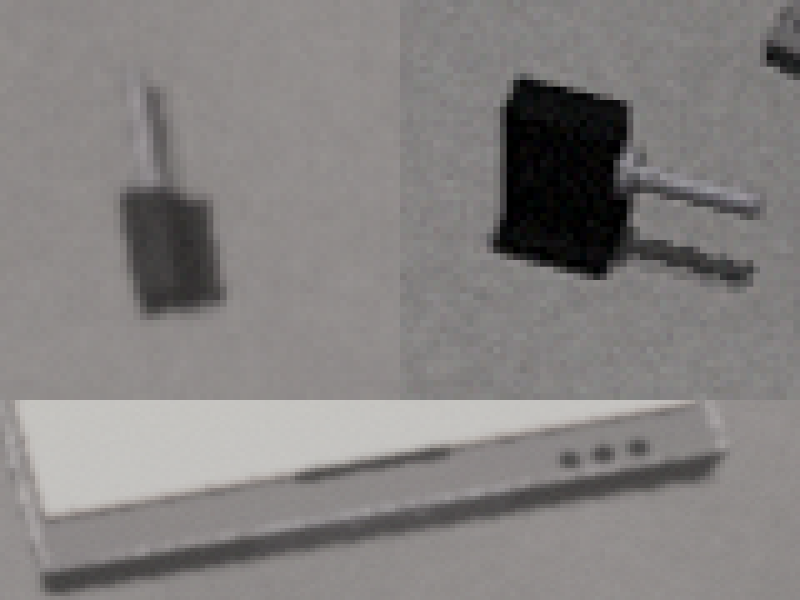

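The top view's lid rectangle agrees with the scene view's (yaw 12.2°, front-edge middle at (650,-83.5) mm). In the crop, the shaft tip and base are at top px (231,251)/(232,268) and scene px (363.5,151)/(346,146.6).

Run:
```python
from h import *
T=lambda u,v:(210+u/6.667-.5,240+v/6.667-.5); S=lambda u,v:(310+(u-400)/6.667-.5,120+v/6.667-.5)
for n,p,z in [('top',T(142,72),.045),('top',T(152,187),.045),('scene',S(762,207),.045),('scene',S(640,178),.045),
  ('scene',S(515,78),.075),('scene',S(630,102),.075),('top',T(122,195),.075),('top',T(142,312),0.0),('top',T(222,300),0.0),('top',T(210,198),0.075),('scene',S(492,248),0),('scene',S(606,277),0)]:
    print(n,np.round(p,1),z,(ray(n,*p,z)*1000).round(1))
# shaft shadow-free: subpixel shaft centreline in scene (bright pixels)
s=cv2.imread('pics/s1.png',0).astype(float)
pts=[]
for u in range(347,363):
    col=s[140:156,u]; print(u,col.astype(int)) if u in(350,358) else 0
    w=np.clip(col-130,0,None)
```

```text
top [230.8 250.3] 0.045 [501.8 270.9  45. ]
top [232.3 267.5] 0.045 [452.  265.9  45. ]
scene [363.8 150.5] 0.045 [502.6 275.6  45. ]
scene [345.5 146.2] 0.045 [455.  266.8  45. ]
scene [326.7 131.2] 0.075 [401.4 265.7  75. ]
scene [344.  134.8] 0.075 [445.4 275.3  75. ]
top [227.8 268.7] 0.075 [445.3 273.8  75. ]
top [230.8 286.3] 0.0 [402.1 276.7   0. ]
top [242.8 284.5] 0.0 [407.  241.6   0. ]
top [241.  269.2] 0.075 [443.6 236.6  75. ]
scene [323.3 156.7] 0 [403.9 242.2   0. ]
scene [340.4 161. ] 0 [450.1 250.1   0. ]
350 [126 126 124 129 126 115 138 128  80  64 130 124 123 128 127 127]
358 [126 128 128 124 122 122 125 116 140 123  77  67 128 121 123 123]
```

Request:
{"method": "carry_out", "body": {"plan": [[[-0.032,0.024,0],[0,0,0],0],[[-0.032,0.024,0],[0,0,0],0],[[-0.032,0.024,0],[0,0,0],0],[[-0.032,0.024,0],[0,0,0],0],[[-0.032,0.024,0],[0,0,0],0],[[-0.032,0.024,0],[0,0,0],0],[[-0.032,0.024,0],[0,0,0],0],[[-0.032,0.024,0],[0,0,0],0],[[-0.032,0.024,0],[0,0,0],0],[[-0.032,0.024,0],[0,0,0],0],[[-0.032,0.024,0],[0,0,0],0],[[-0.032,0.024,0],[0,0,0],0]]}}

```text
time_s: 1.1
tcp_pos: [0.4943, -0.229, 0.4046]
eef_rot: [180.0, -0.0, -159.8]
contact_force: [0.1, -1.4, 0.4]
gripper_width: 0.0876
```

```bash
cat >> h.py <<'E'
from scipy.spatial.transform import Rotation as Ro
def go(p,yaw):
    s=r.get_state(); R=Ro.from_euler('xyz',s['eef_rot'],degrees=True)
    T=Ro.from_euler('xyz',[180,0,yaw],degrees=True)
    p=np.array(p,float)
    print('t',round(s['time_s'],2),'pos',(s['tcp_pos']*1000).round(1),'rot',s['eef_rot'].round(2),'F',s['contact_force'].round(2),'M',s['moment'].round(2),'w',round(s['gripper_width'],4))
    print('shift mm',(R.inv().apply(p-s['tcp_pos'])*1000).round(1),'| after turn',(T.inv().apply(p-s['tcp_pos'])*1000).round(1),'turn',(R.inv()*T).as_rotvec(degrees=True).round(2))
E
python3 -c "
from h import *
go([.421,.261,.40],-169.5)"
```

```text
t 1.1 pos [ 494.3 -229.   404.6] rot [ 179.99   -0.   -159.84] F [ 0.11 -1.37  0.43] M [-0.09 -0.11 -0.05] w 0.0876
shift mm [-100.1  485.3    4.7] | after turn [-17.2 495.2   4.6] turn [ 0.01 -0.    9.66]
```

Request:
{"method": "carry_out", "body": {"plan": [[[0,0,0],[0,0,4.83],0],[[0,0,0],[0,0,4.83],0],[[-0.0015,0.0413,0],[0,0,0],0],[[-0.0015,0.0413,0],[0,0,0],0],[[-0.0015,0.0413,0],[0,0,0],0],[[-0.0015,0.0413,0],[0,0,0],0],[[-0.0015,0.0413,0],[0,0,0],0],[[-0.0015,0.0413,0],[0,0,0],0],[[-0.0015,0.0413,0],[0,0,0],0],[[-0.0015,0.0413,0],[0,0,0],0],[[-0.0015,0.0413,0],[0,0,0],0],[[-0.0015,0.0413,0],[0,0,0],0]]}}

```text
time_s: 2.1
tcp_pos: [0.4322, 0.1796, 0.4048]
eef_rot: [180.0, 0.0, -169.5]
contact_force: [2.2, -0.0, -0.3]
gripper_width: 0.0875
```

Request:
{"method": "carry_out", "body": {"plan": [[[-0.001,0.041,0],[0,0,0],0],[[-0.001,0.041,0],[0,0,0],0],[[0,0,0.03],[0,0,0],0],[[0,0,0.03],[0,0,0],0],[[0,0,0],[0,0,0],0],[[0,0,0],[0,0,0],0]]}}

```text
time_s: 2.6
tcp_pos: [0.42, 0.2586, 0.3438]
eef_rot: [-179.8, -0.2, -169.5]
contact_force: [-0.2, 0.3, 0.8]
gripper_width: 0.0877
```

```bash
python3 -c "
from h import *
go([.421,.261,.204],-169.5)
t=cap('top','t2.png');s=cap('scene','s2.png')
a=cv2.resize(t[230:310,190:270],(400,400),interpolation=3);b=cv2.resize(s[80:200,270:390],(400,400),interpolation=3)
cv2.imwrite('pics/c2.png',np.hstack([a,b]))
"
```

```text
t 2.6 pos [420.  258.6 343.8] rot [-1.7983e+02 -1.6000e-01 -1.6948e+02] F [-0.17  0.3   0.79] M [ 0.07 -0.07 -0.01] w 0.0877
shift mm [ -1.8   2.6 139.8] | after turn [ -1.4   2.2 139.8] turn [-0.17 -0.16  0.02]
```

View pics/c2.png

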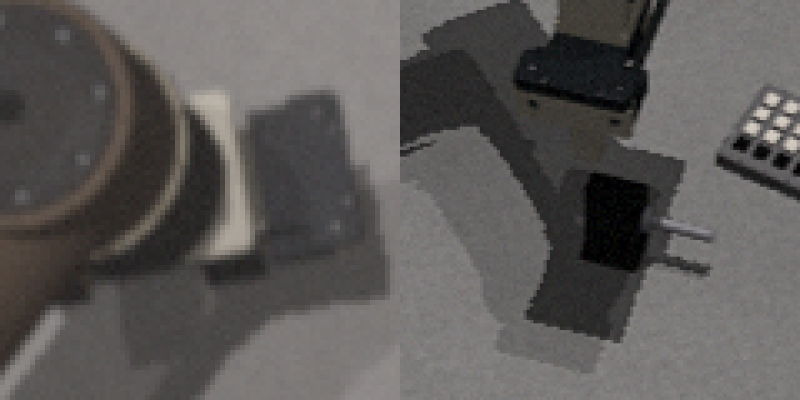

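Request:
{"method": "carry_out", "body": {"plan": [[[-0.0014,0.0022,0.03],[0,0,0],0],[[0,0,0.03],[0,0,0],0],[[0,0,0.03],[0,0,0],0],[[0,0,0.025],[0,0,0],0],[[0,0,0.015],[0,0,0],0],[[0,0,0.0096],[0,0,0],0],[[0,0,0],[0,0,0],0],[[0,0,0],[0,0,0],0]]}}

```text
time_s: 3.37
tcp_pos: [0.422, 0.2616, 0.2062]
eef_rot: [180.0, 0.1, -169.5]
contact_force: [0.3, -0.6, -0.6]
gripper_width: 0.0877
```

```bash
python3 -c "
from h import *
go([.421,.261,.204],-169.5)
s=cap('scene','s3.png')
cv2.imwrite('pics/c3.png',cv2.resize(s[80:180,280:400],(720,600),interpolation=3))
"
```

```text
t 3.37 pos [422.  261.6 206.2] rot [ 1.7996e+02  7.0000e-02 -1.6952e+02] F [ 0.3  -0.57 -0.56] M [ 0.03  0.   -0.  ] w 0.0877
shift mm [ 1.1 -0.4  2.2] | after turn [ 1.1 -0.4  2.2] turn [ 0.04  0.07 -0.02]
```

View pics/c3.png

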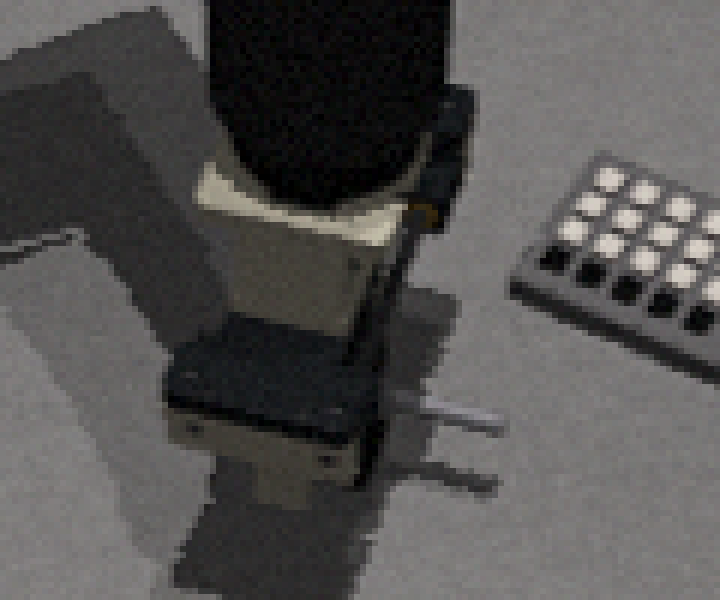

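The gripper straddles the handle, with the near finger at crop (280,490) and the shaft poking out at (450,415). I'll close on it and lift.

Request:
{"method": "carry_out", "body": {"plan": [[[0,0,0.002],[0,0,0],120],[[0,0,0],[0,0,0],255],[[0,0,0],[0,0,0],255],[[0,0,0],[0,0,0],255],[[0,0,0],[0,0,0],255],[[0,0,0],[0,0,0],255],[[0,0,0],[0,0,0],255],[[0,0,0],[0,0,0],255],[[0,0,0],[0,0,0],255],[[0,0,0],[0,0,0],255]], "grip_force": 40}}

```text
time_s: 4.25
tcp_pos: [0.4213, 0.2613, 0.203]
eef_rot: [-180.0, -0.0, -169.5]
contact_force: [-0.4, -0.7, 0.4]
gripper_width: 0.0261
```

Request:
{"method": "carry_out", "body": {"plan": [[[0,0,-0.005],[0,0,0],255],[[0,0,-0.02],[0,0,0],255],[[0,0,-0.03],[0,0,0],255],[[0,0,-0.03],[0,0,0],255],[[0,0,-0.015],[0,0,0],255],[[0,0,0],[0,0,0],255],[[0,0,0],[0,0,0],255]]}}

```text
time_s: 4.83
tcp_pos: [0.4212, 0.2612, 0.304]
eef_rot: [179.9, 0.1, -169.5]
contact_force: [-0.9, -0.3, -1.7]
gripper_width: 0.0198
```

```bash
python3 -c "
from h import *
go([.421,.261,.204],-169.5)
s=cap('scene','s4.png');t=cap('top','t4.png')
a=cv2.resize(s[80:180,280:400],(720,600),interpolation=3)
a[:240,:240]=cv2.resize(t[230:290,200:260],(240,240),interpolation=3)
cv2.imwrite('pics/c4.png',a)
"
```

```text
t 4.83 pos [421.2 261.2 304. ] rot [ 1.7990e+02  8.0000e-02 -1.6952e+02] F [-0.93 -0.31 -1.7 ] M [-0.02  0.06  0.01] w 0.0198
shift mm [  0.4  -0.4 100. ] | after turn [  0.3  -0.2 100. ] turn [ 0.1   0.08 -0.02]
```

View pics/c4.png

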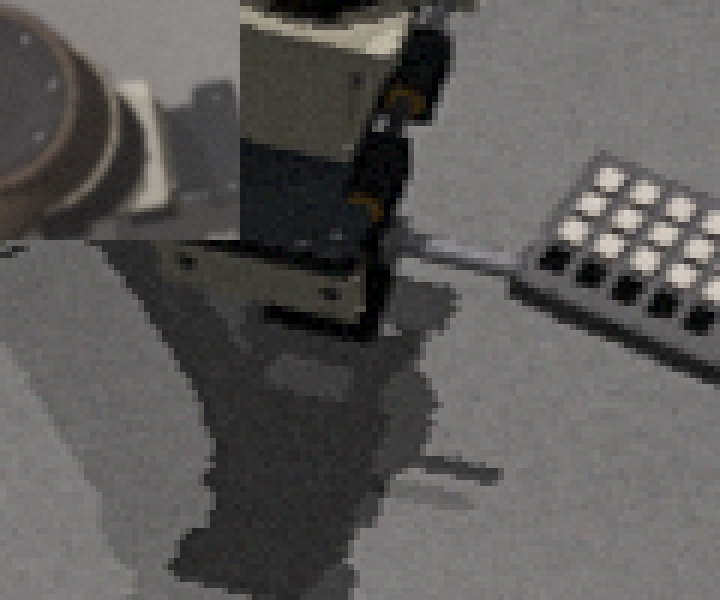

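The pin is held, with the opening at 19.8 mm. The shaft runs from crop (400,245) to (520,265), so I'll check its pose in the hand.

```bash
python3 -c "
from h import *
for z in(.136,.141,.146,.151):
    a,b=ray('scene',280+520/6-.5,80+264/6-.5,z),ray('scene',280+412/6-.5,80+243/6-.5,z)
    print(z,(a*1000).round(1),np.linalg.norm(a-b),np.degrees(np.arctan2(*(a-b)[[1,0]])))
c=np.array([421.2,261.2]);y=np.radians(10.5);print(c+83*np.array([np.cos(y),np.sin(y)]))
# targets: pre-insert tip 25 mm before plate
o=np.array([.616,-.091]);y=np.radians(12.2);ex=np.array([np.cos(y),np.sin(y)])
for d in(-.12,-.025,.05):print(d,o+(d-.083)*ex)
p=o+(-.12-.083)*ex
go([*p,.304],-167.8)
"
```

```text
0.136 [498.7 283.6 136. ] 0.04453156416404843 13.031057220584568
0.141 [500.3 279.4 141. ] 0.0443094328528378 13.031057220584398
0.146 [501.9 275.2 146. ] 0.04408730154162712 13.031057220584538
0.151 [503.6 270.9 151. ] 0.04386517023041654 13.031057220584648
[502.81015733 276.32554862]
-0.12 [ 0.41758457 -0.13389893]
-0.025 [ 0.51043908 -0.11382308]
0.05 [ 0.58374528 -0.09797372]
t 4.93 pos [420.9 260.8 302.3] rot [-1.7997e+02 -7.0000e-02 -1.6952e+02] F [ 0.4  -0.3  -1.28] M [0.   0.02 0.01] w 0.02
shift mm [  75.  -387.6   -1.4] | after turn [  86.7 -385.1   -1.7] turn [-0.03 -0.07 -1.72]
```

Request:
{"method": "carry_out", "body": {"plan": [[[0,0,0],[0,0,-1.72],255],[[0.0087,-0.0385,0],[0,0,0],255],[[0.0087,-0.0385,0],[0,0,0],255],[[0.0087,-0.0385,0],[0,0,0],255],[[0.0087,-0.0385,0],[0,0,0],255],[[0.0087,-0.0385,0],[0,0,0],255],[[0.0087,-0.0385,0],[0,0,0],255],[[0.0087,-0.0385,0],[0,0,0],255],[[0.0087,-0.0385,0],[0,0,0],255],[[0.0087,-0.0385,0],[0,0,0],255],[[0.0087,-0.0385,0],[0,0,0],255]]}}

```text
time_s: 5.85
tcp_pos: [0.4168, -0.1353, 0.302]
eef_rot: [180.0, -0.1, -167.8]
contact_force: [1.6, 1.2, -1.1]
gripper_width: 0.0197
```

Request:
{"method": "carry_out", "body": {"plan": [[[0,0,0.03],[0,0,0],255],[[0,0,0.03],[0,0,0],255],[[0,0,0.015],[0,0,0],255],[[0,0,0],[0,0,0],255],[[-0.03,0,0],[0,0,0],255],[[-0.03,0,0],[0,0,0],255],[[-0.02,0,0],[0,0,0],255],[[0,0,0],[0,0,0],255],[[0,0,0],[0,0,0],255]]}}

```text
time_s: 6.6
tcp_pos: [0.4968, -0.116, 0.228]
eef_rot: [-180.0, -0.1, -167.7]
contact_force: [-0.3, 0.2, -0.9]
gripper_width: 0.0198
```

```bash
python3 -c "
from h import *
go([.510,-.114,.224],-167.8)
s=cap('scene','s5.png');t=cap('top','t5.png')
a=cv2.resize(t[170:250,290:430],(700,400),interpolation=3)
b=cv2.resize(s[230:330,260:400],(700,500),interpolation=3)[:200*1+300]
cv2.imwrite('pics/c5.png',np.vstack([a[:300],b[:300]]));cv2.imwrite('pics/c5b.png',b)
"
```

```text
t 6.6 pos [ 496.8 -116.   228. ] rot [-1.8000e+02 -5.0000e-02 -1.6773e+02] F [-0.32  0.17 -0.93] M [ 0.01  0.19 -0.02] w 0.0198
shift mm [-13.4  -0.9   4. ] | after turn [-13.4  -0.9   4. ] turn [-0.   -0.05  0.07]
```

View pics/c5.png

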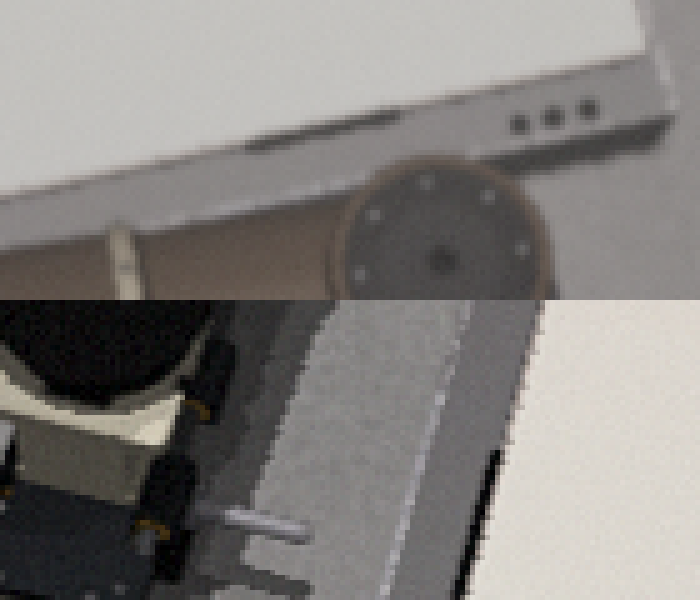

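```bash
python3 -c "
from h import *
o=np.array([.616,-.091]);y=np.radians(12.2);ex=np.array([np.cos(y),np.sin(y)]);ey=np.array([-ex[1],ex[0]])
def f(P):d=P[:2]-o;return (d@ex*1000).round(1),(d@ey*1000).round(1)
for u,v in((470,5),(440,100),(385,298)):print('plate scene',f(ray('scene',260+u/5-.5,230+v/5-.5,.085)))
for u,v in((155,222),(300,196),(360,184)):print('plate top',f(ray('top',290+u/5-.5,170+v/5-.5,.085)))
print('tip scene',f(ray('scene',260+308/5-.5,230+231/5-.5,.070)),'base',f(ray('scene',260+225/5-.5,230+216/5-.5,.070)))
s=[r.get_state() for _ in range(1)][0]
print('tip pred',f(s['tcp_pos'][:2]+.083*ex))
# black bar on lid front
for u,v in((247,150),(400,113)):print('bar top',f(ray('top',290+u/5-.5,170+v/5-.5,.099)))
"
```

```text
plate scene (np.float64(1.5), np.float64(121.0))
plate scene (np.float64(0.4), np.float64(70.3))
plate scene (np.float64(1.2), np.float64(-27.9))
plate top (np.float64(3.4), np.float64(104.2))
plate top (np.float64(-0.3), np.float64(20.9))
plate top (np.float64(-1.1), np.float64(-13.8))
tip scene (np.float64(-40.3), np.float64(0.8)) base (np.float64(-76.9), np.float64(-1.7))
tip pred (np.float64(-40.4), np.float64(0.7))
bar top (np.float64(29.3), np.float64(45.0))
bar top (np.float64(30.8), np.float64(-43.8))
```

The frames agree: the tip is predicted within 0.2 mm of where it is seen. I'll lower to slot height and approach.

Request:
{"method": "carry_out", "body": {"plan": [[[0,-0.0005,0.0045],[0,0,0],255],[[-0.015,0,0],[0,0,0],255],[[-0.015,0,0],[0,0,0],255],[[0,0,0],[0,0,0],255],[[0,0,0],[0,0,0],255],[[0,0,0],[0,0,0],255]]}}

```text
time_s: 7.2
tcp_pos: [0.5245, -0.1108, 0.2233]
eef_rot: [180.0, -0.1, -167.8]
contact_force: [-0.9, 0.1, -1.6]
gripper_width: 0.0198
```

```bash
cat >> h.py <<'E'
O=np.array([.616,-.091]);_y=np.radians(12.2);ex=np.array([np.cos(_y),np.sin(_y)]);ey=np.array([-ex[1],ex[0]])
def rep():
    s=r.get_state();d=s['tcp_pos'][:2]+.083*ex-O;F=s['contact_force'];M=s['moment']
    print('t',round(s['time_s'],2),'tip x,y',(d@ex*1000).round(2),(d@ey*1000).round(2),'z',round(s['tcp_pos'][2]*1000-158,2),'Fx,Fy,Fz',(F[:2]@ex).round(2),(F[:2]@ey).round(2),F[2].round(2),'M',M.round(2),'rot',s['eef_rot'].round(2))
E
python3 -c "
from h import *
rep()
s=cap('scene','s6.png')
cv2.imwrite('pics/c6.png',cv2.resize(s[230:330,280:400],(720,600),interpolation=3))"
```

```text
t 7.2 tip x,y -10.66 0.0 z 65.32 Fx,Fy,Fz -0.82 0.29 -1.56 M [-0.06  0.08 -0.01] rot [ 1.7998e+02 -5.0000e-02 -1.6780e+02]
```

View pics/c6.png

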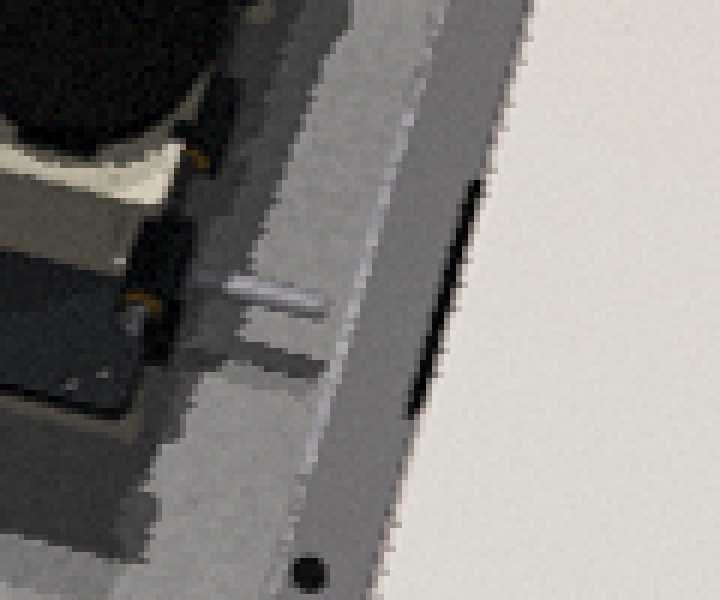

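The tip, at crop (325,305), is about 10 mm short of the plate edge and aligned. Next is a slow entry.

Request:
{"method": "carry_out", "body": {"plan": [[[-0.005,0,0],[0,0,0],255],[[-0.003,0,0],[0,0,0],255],[[-0.002,0,0],[0,0,0],255],[[-0.001,0,0],[0,0,0],255],[[-0.001,0,0],[0,0,0],255],[[-0.001,0,0],[0,0,0],255],[[0,0,0],[0,0,0],255],[[0,0,0],[0,0,0],255]]}}

```text
time_s: 7.92
tcp_pos: [0.5361, -0.1084, 0.2233]
eef_rot: [180.0, -0.3, -167.8]
contact_force: [-9.7, -1.1, 6.6]
gripper_width: 0.0196
```

```bash
python3 -c "
from h import *
rep()"
```

```text
t 7.92 tip x,y 1.21 -0.07 z 65.3 Fx,Fy,Fz -9.67 0.97 6.58 M [-0.07  3.01  0.19] rot [ 179.97   -0.28 -167.82]
```

Contact on the lower slot edge (the reaction is upward), so the tip is about 2–3 mm too low. I'll back off, raise and retry.

Request:
{"method": "carry_out", "body": {"plan": [[[0.003,0,0],[0,0,0],255],[[0,0,-0.0025],[0,0,0],255],[[0,0,0],[0,0,0],255],[[-0.002,0,0],[0,0,0],255],[[-0.001,0,0],[0,0,0],255],[[-0.001,0,0],[0,0,0],255],[[-0.001,0,0],[0,0,0],255],[[0,0,0],[0,0,0],255],[[0,0,0],[0,0,0],255]]}}

```text
time_s: 8.67
tcp_pos: [0.5401, -0.1074, 0.2259]
eef_rot: [180.0, -0.0, -167.8]
contact_force: [-0.4, 0.5, -1.4]
gripper_width: 0.0199
```

```bash
python3 -c "
from h import *
rep()"
```

```text
t 8.67 tip x,y 5.34 -0.02 z 67.91 Fx,Fy,Fz -0.34 0.55 -1.39 M [-0.04  0.01  0.02] rot [ 1.8000e+02 -1.0000e-02 -1.6779e+02]
```

Request:
{"method": "carry_out", "body": {"plan": [[[-0.002,0,0],[0,0,0],255],[[-0.002,0,0],[0,0,0],255],[[-0.002,0,0],[0,0,0],255],[[-0.002,0,0],[0,0,0],255],[[-0.001,0,0],[0,0,0],255],[[0,0,0],[0,0,0],255],[[0,0,0],[0,0,0],255]]}}

```text
time_s: 9.25
tcp_pos: [0.5489, -0.1055, 0.226]
eef_rot: [180.0, -0.0, -167.8]
contact_force: [0.7, 0.4, -0.7]
gripper_width: 0.02
```

```bash
python3 -c "
from h import *
rep()"
```

```text
t 9.25 tip x,y 14.29 -0.03 z 68.02 Fx,Fy,Fz 0.76 0.28 -0.7 M [0.   0.01 0.03] rot [ 1.8000e+02 -1.0000e-02 -1.6779e+02]
```

Request:
{"method": "carry_out", "body": {"plan": [[[-0.001,0,0],[0,0,0],255],[[-0.001,0,0],[0,0,0],255],[[-0.001,0,0],[0,0,0],255],[[-0.0005,0,0],[0,0,0],255],[[0,0,0],[0,0,0],255],[[0,0,0],[0,0,0],255]]}}

```text
time_s: 9.75
tcp_pos: [0.5523, -0.1048, 0.226]
eef_rot: [180.0, -0.0, -167.8]
contact_force: [0.4, 0.0, -0.6]
gripper_width: 0.02
```

```bash
python3 -c "
from h import *
rep()"
```

```text
t 9.75 tip x,y 17.79 -0.02 z 68.02 Fx,Fy,Fz 0.44 -0.06 -0.56 M [ 0.01 -0.    0.01] rot [ 180.     -0.   -167.78]
```

Not yet at the carriage face. I'll centre vertically in the slot by touching the bottom edge, then the top.

Request:
{"method": "carry_out", "body": {"plan": [[[0.001,0,0],[0,0,0],255],[[0,0,0.001],[0,0,0],255],[[0,0,0.001],[0,0,0],255],[[0,0,0],[0,0,0],255],[[0,0,0],[0,0,0],255]]}}

```text
time_s: 10.17
tcp_pos: [0.5512, -0.1051, 0.2246]
eef_rot: [-180.0, 0.0, -167.8]
contact_force: [-3.8, -0.1, 5.5]
gripper_width: 0.0195
```

```bash
python3 -c "
from h import *
rep()"
```

```text
t 10.17 tip x,y 16.69 -0.09 z 66.62 Fx,Fy,Fz -3.73 0.67 5.52 M [0.16 0.6  0.07] rot [-1.7999e+02  2.0000e-02 -1.6777e+02]
```

Request:
{"method": "carry_out", "body": {"plan": [[[0,0,-0.002],[0,0,0],255],[[0,0,-0.001],[0,0,0],255],[[0,0,-0.001],[0,0,0],255],[[0,0,0],[0,0,0],255],[[0,0,0],[0,0,0],255]]}}

```text
time_s: 10.58
tcp_pos: [0.5513, -0.105, 0.228]
eef_rot: [180.0, -0.0, -167.8]
contact_force: [0.4, 0.4, -0.8]
gripper_width: 0.0198
```

```bash
python3 -c "
from h import *
rep()"
```

```text
t 10.58 tip x,y 16.77 -0.01 z 69.99 Fx,Fy,Fz 0.49 0.26 -0.84 M [-0.04  0.01  0.04] rot [ 180.     -0.   -167.78]
```

Request:
{"method": "carry_out", "body": {"plan": [[[0,0,-0.001],[0,0,0],255],[[0,0,0],[0,0,0],255],[[0,0,0],[0,0,0],255]]}}

```text
time_s: 10.83
tcp_pos: [0.5512, -0.105, 0.2286]
eef_rot: [180.0, -0.0, -167.8]
contact_force: [2.1, 0.2, -5.5]
gripper_width: 0.02
```

```bash
python3 -c "
from h import *
rep()"
```

```text
t 10.83 tip x,y 16.68 0.01 z 70.62 Fx,Fy,Fz 2.05 -0.26 -5.45 M [-0.08 -0.3   0.  ] rot [ 1.7999e+02 -4.0000e-02 -1.6779e+02]
```

Request:
{"method": "carry_out", "body": {"plan": [[[0,0,0.0024],[0,0,0],255],[[-0.001,0,0],[0,0,0],255],[[-0.0005,0,0],[0,0,0],255],[[-0.0005,0,0],[0,0,0],255],[[-0.0005,0,0],[0,0,0],255],[[-0.0005,0,0],[0,0,0],255],[[0,0,0],[0,0,0],255],[[0,0,0],[0,0,0],255]]}}

```text
time_s: 11.5
tcp_pos: [0.5542, -0.1044, 0.2267]
eef_rot: [180.0, 0.0, -167.8]
contact_force: [0.3, -0.2, -0.5]
gripper_width: 0.0197
```

```bash
python3 -c "
from h import *
rep()"
```

```text
t 11.5 tip x,y 19.81 -0.03 z 68.7 Fx,Fy,Fz 0.23 -0.26 -0.52 M [-0.01  0.   -0.  ] rot [ 180.      0.   -167.78]
```

Request:
{"method": "carry_out", "body": {"plan": [[[-0.0005,0,0],[0,0,0],255],[[-0.0005,0,0],[0,0,0],255],[[-0.0005,0,0],[0,0,0],255],[[0,0,0],[0,0,0],255],[[0,0,0],[0,0,0],255]]}}

```text
time_s: 11.92
tcp_pos: [0.5557, -0.1041, 0.2267]
eef_rot: [-180.0, -0.0, -167.8]
contact_force: [0.3, 0.2, -1.2]
gripper_width: 0.0197
```

```bash
python3 -c "
from h import *
rep()"
```

```text
t 11.92 tip x,y 21.3 -0.03 z 68.65 Fx,Fy,Fz 0.36 0.13 -1.24 M [ 0.04 -0.01 -0.02] rot [-180.     -0.   -167.78]
```

Request:
{"method": "carry_out", "body": {"plan": [[[-0.0005,0,0],[0,0,0],255],[[-0.0005,0,0],[0,0,0],255],[[-0.0005,0,0],[0,0,0],255],[[0,0,0],[0,0,0],255],[[0,0,0],[0,0,0],255]]}}

```text
time_s: 12.33
tcp_pos: [0.5572, -0.1038, 0.2267]
eef_rot: [-180.0, -0.0, -167.8]
contact_force: [-0.1, -0.2, -1.5]
gripper_width: 0.0197
```

```bash
python3 -c "
from h import *
rep()"
```

```text
t 12.33 tip x,y 22.8 -0.05 z 68.65 Fx,Fy,Fz -0.14 -0.13 -1.51 M [-0.05  0.02 -0.03] rot [-180.     -0.   -167.79]
```

Request:
{"method": "carry_out", "body": {"plan": [[[-0.0007,0,0],[0,0,0],255],[[-0.0007,0,0],[0,0,0],255],[[-0.0007,0,0],[0,0,0],255],[[-0.0007,0,0],[0,0,0],255],[[0,0,0],[0,0,0],255],[[0,0,0],[0,0,0],255]]}}

```text
time_s: 12.83
tcp_pos: [0.5599, -0.1031, 0.2266]
eef_rot: [180.0, 0.0, -167.8]
contact_force: [-0.1, -1.4, -1.4]
gripper_width: 0.0198
```

```bash
python3 -c "
from h import *
rep()"
```

```text
t 12.83 tip x,y 25.61 -0.02 z 68.65 Fx,Fy,Fz -0.41 -1.32 -1.37 M [ 0.01 -0.01  0.03] rot [ 180.      0.   -167.78]
```

Request:
{"method": "carry_out", "body": {"plan": [[[0,0.001,0],[0,0,0],255],[[0,0.001,0],[0,0,0],255],[[0,0,0],[0,0,0],255],[[0,0,0],[0,0,0],255]]}}

```text
time_s: 13.17
tcp_pos: [0.5595, -0.1019, 0.2267]
eef_rot: [-180.0, -0.0, -167.8]
contact_force: [1.5, -5.8, -3.1]
gripper_width: 0.02
```

```bash
python3 -c "
from h import *
rep()"
```

```text
t 13.17 tip x,y 25.51 1.32 z 68.71 Fx,Fy,Fz 0.25 -6.0 -3.12 M [-2.25 -0.57 -0.44] rot [-179.95   -0.   -167.83]
```

It is in the hole: sideways motion is blocked at about 1 mm. I'll find the other wall so I can centre.

Request:
{"method": "carry_out", "body": {"plan": [[[0,-0.001,0],[0,0,0],255],[[0,-0.001,0],[0,0,0],255],[[0,-0.001,0],[0,0,0],255],[[0,0,0],[0,0,0],255],[[0,0,0],[0,0,0],255]]}}

```text
time_s: 13.58
tcp_pos: [0.5601, -0.1041, 0.2267]
eef_rot: [180.0, -0.0, -167.8]
contact_force: [-0.5, -0.3, -0.5]
gripper_width: 0.02
```

```bash
python3 -c "
from h import *
rep()"
```

```text
t 13.58 tip x,y 25.58 -0.94 z 68.66 Fx,Fy,Fz -0.51 -0.19 -0.49 M [-0.    0.04 -0.03] rot [ 179.99   -0.   -167.78]
```

Request:
{"method": "carry_out", "body": {"plan": [[[0,-0.001,0],[0,0,0],255],[[0,0,0],[0,0,0],255],[[0,0,0],[0,0,0],255]]}}

```text
time_s: 13.83
tcp_pos: [0.5603, -0.1049, 0.2267]
eef_rot: [180.0, 0.0, -167.8]
contact_force: [-0.7, 1.0, -0.6]
gripper_width: 0.0197
```

```bash
python3 -c "
from h import *
rep()"
```

```text
t 13.83 tip x,y 25.59 -1.84 z 68.66 Fx,Fy,Fz -0.43 1.14 -0.64 M [0.55 0.15 0.17] rot [ 179.99    0.   -167.77]
```

Request:
{"method": "carry_out", "body": {"plan": [[[0,0.0014,0],[0,0,0],255],[[-0.001,0,0],[0,0,0],255],[[-0.001,0,0],[0,0,0],255],[[-0.001,0,0],[0,0,0],255],[[-0.001,0,0],[0,0,0],255],[[-0.001,0,0],[0,0,0],255],[[-0.001,0,0],[0,0,0],255],[[0,0,0],[0,0,0],255],[[0,0,0],[0,0,0],255]]}}

```text
time_s: 14.58
tcp_pos: [0.5659, -0.1025, 0.2266]
eef_rot: [-180.0, -0.0, -167.8]
contact_force: [0.7, 0.2, -2.2]
gripper_width: 0.02
```

```bash
python3 -c "
from h import *
rep()"
```

```text
t 14.58 tip x,y 31.63 -0.63 z 68.62 Fx,Fy,Fz 0.71 0.01 -2.16 M [ 0.   -0.    0.02] rot [-180.     -0.   -167.78]
```

Request:
{"method": "carry_out", "body": {"plan": [[[-0.001,0,0],[0,0,0],255],[[-0.001,0,0],[0,0,0],255],[[-0.001,0,0],[0,0,0],255],[[-0.001,0,0],[0,0,0],255],[[0,0,0],[0,0,0],255],[[0,0,0],[0,0,0],255]]}}

```text
time_s: 15.08
tcp_pos: [0.5698, -0.1016, 0.2266]
eef_rot: [180.0, -0.0, -167.8]
contact_force: [0.5, -0.5, -0.9]
gripper_width: 0.0198
```

```bash
python3 -c "
from h import *
rep()"
```

```text
t 15.08 tip x,y 35.63 -0.62 z 68.61 Fx,Fy,Fz 0.39 -0.61 -0.86 M [-0.08  0.03  0.02] rot [ 180.     -0.   -167.78]
```

Request:
{"method": "carry_out", "body": {"plan": [[[-0.001,0,0],[0,0,0],255],[[-0.001,0,0],[0,0,0],255],[[-0.001,0,0],[0,0,0],255],[[-0.001,0,0],[0,0,0],255],[[-0.001,0,0],[0,0,0],255],[[0,0,0],[0,0,0],255],[[0,0,0],[0,0,0],255]]}}

```text
time_s: 15.67
tcp_pos: [0.5747, -0.1005, 0.2267]
eef_rot: [180.0, 0.0, -167.8]
contact_force: [-0.6, 0.3, -1.0]
gripper_width: 0.0199
```

```bash
python3 -c "
from h import *
rep()"
```

```text
t 15.67 tip x,y 40.63 -0.61 z 68.65 Fx,Fy,Fz -0.55 0.45 -0.99 M [ 0.02  0.05 -0.05] rot [ 180.      0.   -167.78]
```

Request:
{"method": "carry_out", "body": {"plan": [[[-0.001,0,0],[0,0,0],255],[[-0.001,0,0],[0,0,0],255],[[-0.001,0,0],[0,0,0],255],[[-0.001,0,0],[0,0,0],255],[[-0.001,0,0],[0,0,0],255],[[0,0,0],[0,0,0],255],[[0,0,0],[0,0,0],255]]}}

```text
time_s: 16.25
tcp_pos: [0.5796, -0.0995, 0.2266]
eef_rot: [180.0, -0.0, -167.8]
contact_force: [0.1, 0.2, -2.0]
gripper_width: 0.0198
```

```bash
python3 -c "
from h import *
rep()"
```

```text
t 16.25 tip x,y 45.61 -0.63 z 68.61 Fx,Fy,Fz 0.17 0.17 -1.97 M [ 0.01  0.02 -0.04] rot [ 180.     -0.   -167.79]
```

Now in small steps to the collar contact.

Request:
{"method": "carry_out", "body": {"plan": [[[-0.001,0,0],[0,0,0],255],[[-0.001,0,0],[0,0,0],255],[[-0.001,0,0],[0,0,0],255],[[0,0,0],[0,0,0],255],[[0,0,0],[0,0,0],255]]}}

```text
time_s: 16.67
tcp_pos: [0.5822, -0.099, 0.2265]
eef_rot: [180.0, -0.0, -167.8]
contact_force: [-3.6, -0.5, -0.8]
gripper_width: 0.0198
```

```bash
python3 -c "
from h import *
rep()"
```

```text
t 16.67 tip x,y 48.27 -0.64 z 68.53 Fx,Fy,Fz -3.62 0.29 -0.75 M [-0.09  0.75 -0.04] rot [ 1.7999e+02 -5.0000e-02 -1.6779e+02]
```

Request:
{"method": "carry_out", "body": {"plan": [[[-0.0005,0,0],[0,0,0],255],[[-0.0005,0,0],[0,0,0],255],[[-0.0005,0,0],[0,0,0],255],[[0,0,0],[0,0,0],255],[[0,0,0],[0,0,0],255]]}}

```text
time_s: 17.08
tcp_pos: [0.5827, -0.0989, 0.2264]
eef_rot: [180.0, -0.2, -167.8]
contact_force: [-6.7, -1.8, 3.0]
gripper_width: 0.0197
```

```bash
python3 -c "
from h import *
rep()"
```

```text
t 17.08 tip x,y 48.74 -0.69 z 68.36 Fx,Fy,Fz -6.9 -0.37 3.03 M [-0.35  2.32 -0.02] rot [ 179.98   -0.19 -167.81]
```

The collar meets the plate with 7 N. I'll relax to near zero force, then open.

Request:
{"method": "carry_out", "body": {"plan": [[[0.0008,0,0],[0,0,0],255],[[0,0,0],[0,0,0],255],[[0,0,0],[0,0,0],255]]}}

```text
time_s: 17.33
tcp_pos: [0.5824, -0.0989, 0.2263]
eef_rot: [180.0, -0.1, -167.8]
contact_force: [-4.9, -1.5, 1.1]
gripper_width: 0.02
```

```bash
python3 -c "
from h import *
rep()"
```

```text
t 17.33 tip x,y 48.49 -0.66 z 68.32 Fx,Fy,Fz -5.12 -0.44 1.12 M [-0.44  1.84 -0.06] rot [ 1.7999e+02 -1.2000e-01 -1.6780e+02]
```

Request:
{"method": "carry_out", "body": {"plan": [[[0,0,0],[0,0,0],180],[[0,0,0],[0,0,0],120],[[0,0,0],[0,0,0],100],[[0,0,0],[0,0,0],100],[[0,0,0],[0,0,0],100],[[0,0,0],[0,0,0],100],[[0,0,0],[0,0,0],100],[[0,0,0],[0,0,0],100]]}}

```text
time_s: 18.0
tcp_pos: [0.5832, -0.0987, 0.2267]
eef_rot: [-180.0, 0.0, -167.8]
contact_force: [-0.3, 0.8, -0.2]
gripper_width: 0.0532
```

```bash
python3 -c "
from h import *
rep()"
```

```text
t 18.0 tip x,y 49.33 -0.63 z 68.7 Fx,Fy,Fz -0.09 0.81 -0.2 M [-0.02 -0.   -0.03] rot [-1.8000e+02  1.0000e-02 -1.6778e+02]
```

Request:
{"method": "carry_out", "body": {"plan": [[[0,0,-0.01],[0,0,0],100],[[0,0,-0.02],[0,0,0],100],[[0,0,-0.035],[0,0,0],100],[[0,0,-0.035],[0,0,0],100],[[0,0,-0.035],[0,0,0],100],[[0.035,0,0],[0,0,0],100],[[0.035,0,0],[0,0,0],100],[[0.035,0,0],[0,0,0],100],[[0.025,0,0],[0,0,0],100],[[0,0,0],[0,0,0],100],[[0,0,0],[0,0,0],100]]}}

```text
time_s: 18.92
tcp_pos: [0.455, -0.1266, 0.3632]
eef_rot: [-180.0, 0.1, -167.8]
contact_force: [1.3, -0.2, -0.4]
gripper_width: 0.0533
```

```bash
python3 -c "
from h import *
rep()
s=cap('scene','s9.png')
cv2.imwrite('pics/c9.png',cv2.resize(s[210:330,260:400],(700,600),interpolation=3))"
```

```text
t 18.92 tip x,y -81.9 -0.75 z 205.16 Fx,Fy,Fz 1.23 -0.51 -0.36 M [ 0.   -0.13 -0.02] rot [-1.7998e+02  1.4000e-01 -1.6780e+02]
```

View pics/c9.png

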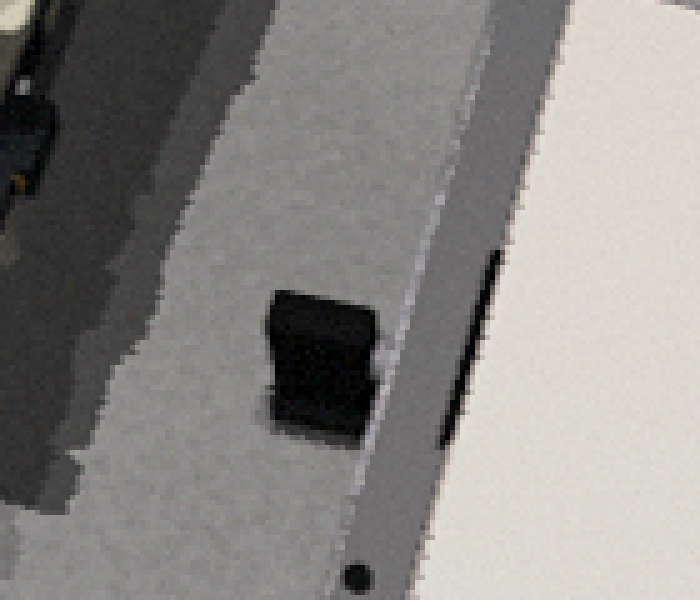

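The handle stands upright in the slot with the collar at the plate, at crop (385,360). I'll do one numeric check of how far in it sits.

```bash
python3 -c "
from h import *
def f(u,v,z):
    d=ray('scene',260+u/5-.5,210+v/5-.5,z)[:2]-O;return (d@ex*1000).round(1),(d@ey*1000).round(1)
print('handle top front',f(378,312,.095),'rear',f(274,291,.095),'foot bottom front',f(362,437,.02),'rear',f(273,430,.02),'plate edge',f(410,312,.085))
"
```

```text
handle top front (np.float64(-10.8), np.float64(5.4)) rear (np.float64(-55.9), np.float64(3.3)) foot bottom front (np.float64(-10.2), np.float64(-19.2)) rear (np.float64(-49.0), np.float64(-26.4)) plate edge (np.float64(1.3), np.float64(13.9))
```

The camera figures disagree by a few mm with full home, so I'll take a finer look from both views.

```bash
python3 -c "
from h import *
rep()
a=np.mean([np.array(r.capture('scene'))[:,:,::-1].astype(float) for _ in range(4)],0).astype(np.uint8)
t=np.mean([np.array(r.capture('top'))[:,:,::-1].astype(float) for _ in range(4)],0).astype(np.uint8)
A=cv2.resize(a[260:305,305:350],(400,400),interpolation=2);B=cv2.resize(t[190:235,330:375],(400,400),interpolation=2)
cv2.imwrite('pics/c10.png',np.clip(np.hstack([A,B]).astype(float)*1.5,0,255))
# predicted landmarks at full home for comparison, in crop pixels
for n,o in(('scene',(305,260)),('top',(330,190))):
  for nm,x,y,z in(('front-top+y',-6,9.5,95),('rear-top+y',-52,9.5,95),('front-top-y',-6,-10.5,95),('rear-top-y',-52,-10.5,95),('plate edge y0',0,0,85),('rear foot -y',-52,-18.5,20),('front foot -y',-6,-18.5,20)):
    P=O+(x*ex+y*ey)/1000; p=proj(n,[*P,z/1000]); print(n,nm,((p-o+.5)*400/45).round(0))
"
```

```text
t 18.97 tip x,y -80.85 -0.78 z 204.93 Fx,Fy,Fz -0.01 -0.02 0.1 M [ 0.02 -0.02 -0.01] rot [-1.7997e+02  1.3000e-01 -1.6778e+02]
scene front-top+y [296. 100.]
scene rear-top+y [110.  54.]
scene front-top-y [274. 173.]
scene rear-top-y [ 87. 127.]
scene plate edge y0 [309. 159.]
scene rear foot -y [ 82. 289.]
scene front foot -y [261. 334.]
top front-top+y [218. 173.]
top rear-top+y [251. 313.]
top front-top-y [279. 160.]
top rear-top-y [313. 299.]
top plate edge y0 [241. 155.]
top rear foot -y [324. 335.]
top front foot -y [292. 202.][ WARN:0@11.473] global loadsave.cpp:1063 imwrite_ Unsupported depth image for selected encoder is fallbacked to CV_8U.
```

View pics/c10.png

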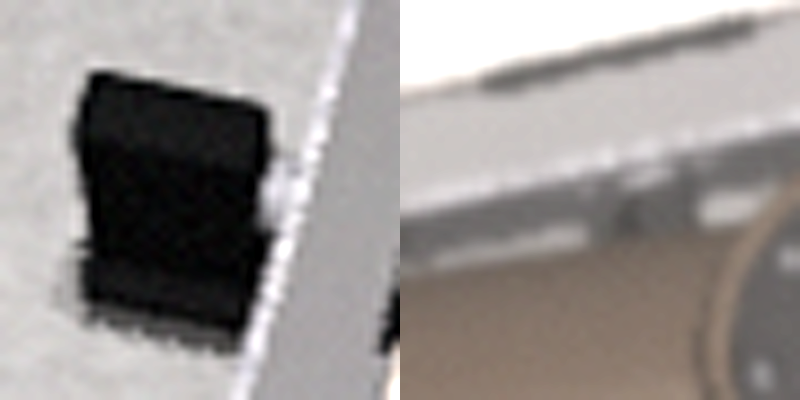

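The handle sits about 2–3 mm back and drooping slightly, which gives a tip depth of roughly 47 mm. That is marginal, so I'll push the handle gently from behind with closed fingers.

Request:
{"method": "carry_out", "body": {"plan": [[[0,0,0],[0,0,0],255],[[-0.02,0,0],[0,0,0],255],[[-0.02,0,0],[0,0,0],255],[[-0.02,0,0],[0,0,0],255],[[-0.015,0,0],[0,0,0],255],[[0,0,0.035],[0,0,0],255],[[0,0,0.035],[0,0,0],255],[[0,0,0.035],[0,0,0],255],[[0,0,0.034],[0,0,0],255],[[0,0,0],[0,0,0],255],[[0,0,0],[0,0,0],255]], "grip_force": 20}}

```text
time_s: 20.28
tcp_pos: [0.5291, -0.1105, 0.2216]
eef_rot: [-180.0, -0.3, -167.8]
contact_force: [1.0, -0.4, 1.0]
gripper_width: 0.0003
```

Request:
{"method": "carry_out", "body": {"plan": [[[-0.002,0,0],[0,0,0],255],[[-0.002,0,0],[0,0,0],255],[[-0.002,0,0],[0,0,0],255],[[-0.002,0,0],[0,0,0],255],[[0,0,0],[0,0,0],255],[[0,0,0],[0,0,0],255]]}}

```text
time_s: 20.78
tcp_pos: [0.5375, -0.1086, 0.2234]
eef_rot: [-180.0, 0.1, -167.8]
contact_force: [-0.6, -0.3, -0.1]
gripper_width: 0.0002
```

```bash
python3 -c "
from h import *
rep()"
```

```text
t 20.78 tip x,y 2.52 -0.64 z 65.36 Fx,Fy,Fz -0.66 -0.13 -0.14 M [-0.07  0.02 -0.02] rot [-1.7999e+02  7.0000e-02 -1.6778e+02]
```

Request:
{"method": "carry_out", "body": {"plan": [[[-0.0015,0,0],[0,0,0],255],[[-0.0015,0,0],[0,0,0],255],[[-0.0015,0,0],[0,0,0],255],[[-0.0015,0,0],[0,0,0],255],[[0,0,0],[0,0,0],255],[[0,0,0],[0,0,0],255]]}}

```text
time_s: 21.28
tcp_pos: [0.5432, -0.1074, 0.2225]
eef_rot: [180.0, -0.0, -167.8]
contact_force: [-0.4, -0.2, -0.3]
gripper_width: 0.0005
```

```bash
python3 -c "
from h import *
rep()"
```

```text
t 21.28 tip x,y 8.35 -0.63 z 64.53 Fx,Fy,Fz -0.4 -0.15 -0.28 M [-0.03  0.05  0.02] rot [ 1.8000e+02 -1.0000e-02 -1.6778e+02]
```

Request:
{"method": "carry_out", "body": {"plan": [[[-0.001,0,0],[0,0,0],255],[[-0.001,0,0],[0,0,0],255],[[-0.001,0,0],[0,0,0],255],[[0,0,0],[0,0,0],255],[[0,0,0],[0,0,0],255]]}}

```text
time_s: 21.7
tcp_pos: [0.5461, -0.1068, 0.2226]
eef_rot: [-180.0, -0.0, -167.8]
contact_force: [-0.0, -0.0, 1.1]
gripper_width: 0.0003
```

```bash
python3 -c "
from h import *
rep()"
```

```text
t 21.7 tip x,y 11.31 -0.64 z 64.64 Fx,Fy,Fz -0.01 -0.0 1.06 M [-0.   -0.05 -0.  ] rot [-180.     -0.   -167.78]
```

Request:
{"method": "carry_out", "body": {"plan": [[[-0.001,0,0],[0,0,0],255],[[-0.001,0,0],[0,0,0],255],[[-0.001,0,0],[0,0,0],255],[[-0.001,0,0],[0,0,0],255],[[0,0,0],[0,0,0],255],[[0,0,0],[0,0,0],255]]}}

```text
time_s: 22.2
tcp_pos: [0.55, -0.1059, 0.2226]
eef_rot: [180.0, -0.0, -167.8]
contact_force: [0.2, 0.2, 0.3]
gripper_width: 0.0009
```

```bash
python3 -c "
from h import *
rep()"
```

```text
t 22.2 tip x,y 15.33 -0.61 z 64.62 Fx,Fy,Fz 0.24 0.16 0.33 M [0.01 0.   0.02] rot [ 180.     -0.   -167.78]
```

Request:
{"method": "carry_out", "body": {"plan": [[[-0.0007,0,0],[0,0,0],255],[[-0.0007,0,0],[0,0,0],255],[[0,0,0],[0,0,0],255],[[0,0,0],[0,0,0],255]]}}

```text
time_s: 22.53
tcp_pos: [0.5506, -0.1058, 0.2225]
eef_rot: [180.0, -0.1, -167.8]
contact_force: [-4.4, -0.6, 2.7]
gripper_width: 0.0003
```

```bash
python3 -c "
from h import *
rep()"
```

```text
t 22.53 tip x,y 15.93 -0.68 z 64.46 Fx,Fy,Fz -4.42 0.38 2.66 M [-0.31  1.71  0.02] rot [ 1.7999e+02 -1.0000e-01 -1.6780e+02]
```

Request:
{"method": "carry_out", "body": {"plan": [[[-0.0007,0,0],[0,0,0],255],[[-0.0005,0,0],[0,0,0],255],[[0,0,0],[0,0,0],255],[[0,0,0],[0,0,0],255]]}}

```text
time_s: 22.87
tcp_pos: [0.551, -0.1058, 0.2223]
eef_rot: [180.0, -0.2, -167.8]
contact_force: [-8.1, -2.5, 5.0]
gripper_width: 0.0007
```

```bash
python3 -c "
from h import *
rep()"
```

```text
t 22.87 tip x,y 16.3 -0.71 z 64.28 Fx,Fy,Fz -8.49 -0.75 4.98 M [-0.5   2.77  0.01] rot [ 179.98   -0.22 -167.82]
```

Request:
{"method": "carry_out", "body": {"plan": [[[-0.0006,0,0],[0,0,0],255],[[-0.0006,0,0],[0,0,0],255],[[0,0,0],[0,0,0],255],[[0,0,0],[0,0,0],255]]}}

```text
time_s: 23.2
tcp_pos: [0.5513, -0.1058, 0.2221]
eef_rot: [180.0, -0.3, -167.8]
contact_force: [-11.8, -2.5, 6.9]
gripper_width: 0.0003
```

```bash
python3 -c "
from h import *
rep()"
```

```text
t 23.2 tip x,y 16.6 -0.77 z 64.09 Fx,Fy,Fz -12.05 0.07 6.94 M [-0.74  3.79  0.03] rot [ 179.96   -0.34 -167.84]
```

It is a linear, stiff response at 12 N with no further travel, so the collar is seated against the plate. I'll back away, clear the area and take a last look.

Request:
{"method": "carry_out", "body": {"plan": [[[0.002,0,0],[0,0,0],255],[[0.02,0,0],[0,0,0],255],[[0.03,0,-0.01],[0,0,0],255],[[0,0,-0.035],[0,0,0],255],[[0,0,-0.035],[0,0,0],255],[[0,0,-0.035],[0,0,0],255],[[0,0,-0.035],[0,0,0],255],[[0,0,0],[0,0,0],255],[[0,0,0],[0,0,0],255],[[0,0,0],[0,0,0],255]]}}

```text
time_s: 24.03
tcp_pos: [0.5029, -0.116, 0.3729]
eef_rot: [180.0, 0.1, -167.8]
contact_force: [-0.2, 0.4, -0.8]
gripper_width: 0.0
```

```bash
python3 -c "
from h import *
rep()
c=lambda n:np.mean([np.array(r.capture(n))[:,:,::-1].astype(float) for _ in range(4)],0)
a=c('scene');b=cv2.imread('pics/s9.png').astype(float)
A=cv2.resize(a[260:305,305:350],(400,400),interpolation=2);B=cv2.resize(b[260:305,305:350],(400,400),interpolation=2)
cv2.imwrite('pics/c11.png',np.clip(np.hstack([A,B])*1.5,0,255).astype(np.uint8))"
```

```text
t 24.03 tip x,y -32.81 -0.52 z 214.88 Fx,Fy,Fz -0.11 0.39 -0.78 M [-0.02 -0.03  0.07] rot [ 1.7999e+02  1.0000e-01 -1.6779e+02]
```

View pics/c11.png

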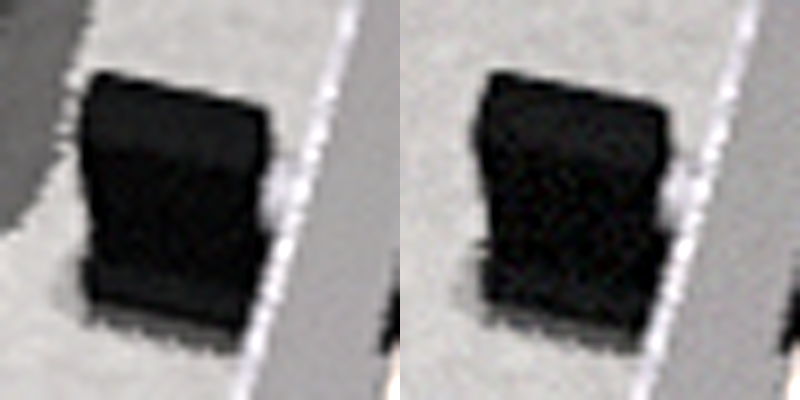

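The pin has not moved relative to before the push, so it was already seated. It is upright with the collar at the plate and the robot is clear. I'll hand in now.

```bash
python3 -c "
from plant import r
print(r.close_job())"
```

```text
the job is handed in; nothing more can be done
None
```

I put the lock pin through the slot into the carriage hole, pushed it in until it stopped, and released it there. The job is handed in at about 24 s, and no verdict was reported.

- **Grip and entry:** The first entry touched the slot's lower edge at about 10 N because the pin sat about 3.5 mm low in the hand. I backed off, raised it and centred it in the slot by touch.
- **Finding the hole:** The hole turned out to lie almost on the slot's centre. The tip went in on the first push, and touching both side walls confirmed it was in the hole.
- **Pushing home:** I pushed to a stop at about 7 N, relaxed and let go.
- **Forces:** The highest force I read on the scanner was about 14 N in total, below the 25 N limit. I read it only at the end of each move.

**Last checks**
- **Seating:** I pushed from behind with closed fingers to 12 N. The pin met a hard stop and the picture did not change, so I take the collar to be against the plate.
- **Upright and clear:** The handle looks upright with only a slight droop, and the robot ended well clear. I did not re-measure the stapler, pen cup or calculator at the end, but no contact away from the pin and scanner was ever felt.
- **Disagreement:** My camera estimate put the handle 2–3 mm further out than fully home, a tip depth of about 47 mm. That is within a few pixels of error plus the slight tilt. Since 46 mm is the minimum, I relied on the hard stop I felt rather than on the camera.

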